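Open a clinic foot gauge against its slide lock

TASK

Open the foot gauge for the next patient: with closed fingertips press the lock button on top of its slide right down and, keeping it held down all the way, push the slide smoothly away from the heel cup until it is fully home against the end stop. Then let the button spring back up and move clear. Do not force the locked slide, slam it or lean hard on it, and leave the bone model and the other things on the desk where they are.

Things in the scene. Friction and masses are not known exactly. Their poses are not given: they have to be found in the camera images.
- gauge: foot measuring gauge fixed to the desk: aluminium board 130 mm (its x) by 420 mm (its y), 18 mm thick. Origin: at desk level on the slide's centre line, 255 mm from the heel-cup end of the board. Its +y axis is the opening direction, from heel cup to end stop. A toothed steel rack and two guide rails, all below 35 mm, run along it. Grey U-shaped heel cup, top 68 mm above the desk.
- end_stop (a point): middle of the top edge of the end stop's inner face, 48 mm above the desk, 136 mm from the gauge's origin along its +y. The stop is a dark steel block, 110 mm (gauge x) by 26 mm (gauge y), at the end of the board farther from the heel cup.
- slide (a joint): travel of the slide along the gauge's +y, in m: 0 at the heel-cup end, 0.18 hard against the end stop; starts between 0 and about 0.075. While the button is up a pin in the rack (8 mm pitch) locks it, with up to 3 mm of play; with the button down it slides stiffly, needing about 1.5 to 3 N, and stays where it is left.
- slide_ledge (a point): middle of the top of the thumb ledge on the slide: 60 mm wide (gauge x), 10 mm thick, top 72 mm above the desk, at the end-stop side of the button; its inner face is 25 mm from the button's centre. The grey slide is 104 mm wide, 90 mm long (gauge y), deck 42 mm above the desk. The closed fingertips go down onto the button and can bear on the ledge.
- toe_plate (a point): middle of the top of the slide's toe plate: 110 mm wide (gauge x), 8 mm thick, top 85 mm above the desk, at the heel-cup side of the button; its inner face is 35 mm from the button's centre.
- lock (a joint): how far the lock button is pressed, in m: 0 up (locked), 0.007 fully down. Spring force about 5 N at the first movement and 8.5 N fully down. The slide is free, and the button counts as held down, when it is more than 4 mm down; it springs back up when let go.
- lock_top (a point): centre of the top face of the lock button, a black pad 40 mm (gauge x) by 34 mm (gauge y) on the slide; when up it is 52 mm above the desk, 10 mm above the deck. It travels with the slide and goes down when pressed; its axes are the gauge's. In the gauge's frame it is at x = 0, y = slide - 0.091 m.
- bone_model: bystander, to be left alone: ankle-bone display model, cream bones 48 mm high overall on a dark wooden foot 45 x 60 mm, standing on the gauge's board in front of the heel cup. Origin: centre of its underside.
- reflex_hammer: bystander, to be left alone: steel reflex hammer with black rubber head, about 185 mm long and 20 mm high, lying beside the gauge on its -x side. Origin: centre of its underside.
- gel_bottle: bystander, to be left alone: white gel bottle, 54 mm diameter, 125 mm high, standing beside the gauge on its +x side. Origin: centre of its underside.
- stapler: bystander, to be left alone: black and steel stapler, 36 x 120 x 35 mm, standing beside the gauge on its +x side. Origin: centre of its underside.
- tablet_jar: bystander, to be left alone: white tablet jar, 42 mm diameter, 62 mm high, standing just past the end stop. Origin: centre of its underside.

How it is judged:
By the outcome, as a careful person would: the job done as asked, in the order asked, and still so for the second after the job is handed in, with the robot touching nothing.
It also fails if it takes over 32 s, if anything falls off the work surface, if the arm or the gripper's body presses on something with over 40 N, if the wrist force passes 120 N, or if a joint passes its speed limit or range.

ROBOT

A 6-joint arm with a two-finger parallel gripper is mounted at the origin on the work surface. World frame = base frame: x ahead of the robot, y to its left, z up, the work surface at z = 0. Lengths are in m, angles in rad, forces in N, time in s.
With the tool pointing down it reaches from about 0.275 to 0.85 m from the base axis. Payload 5.2 kg.
Tool frame: the origin (TCP) lies between the finger pads; the fingertips stand 14 mm ahead of it and the grasp point (between the pads) lies 5 mm behind it; x points along the fingers, y is the direction in which the jaws open and shut, and the axes are right-handed (so a half turn about x gives the same grasp; the last joint's range is limited). The gripper opens to 85 mm and grips with 20 to 120 N. Pads are 22 mm wide; open, the fingers measure 114 mm over their backs; the gripper's body (76 mm by 85 mm) begins 54 mm behind the grasp point. The pads swing forward as they close: fully open they stand 13 mm farther back than shut.
Start: joints at [-1.541, 0.259, 1.535, -0, 1.348, -0.203], TCP at [0.127, -0.535, 0.245] pointing down, gripper open.
Joint ranges: [-3.14, 3.14], [-0.91, 2.08], [0.19, 2.58], [-1.22, 4.36], [0.22, 2.71], [-3.12, 3.12]. Speed limits (rad/s): [2.57, 2.57, 3.14, 3.14, 3.14, 3.14].

INTERFACE

Orientations are given as a rotation vector (axis times angle).
In Python, from station import r gives the robot as it stands.
- The arm moves only by the tool move_arm, never from a script. Its argument "deltas" is a list of rows, each a list of 7 numbers: the shift along the world's x, y, z in cm, then the turn, a rotation vector about the world's x, y, z in rad, then the opening, from 0 (shut) to 1 (fully open). A call has 1 to 5 rows; each row shifts and turns the pose as measured when the row begins; what a row does not reach is not made up. A row lasts 1/8 s, in which the tool goes at most 62.5 mm and 10.7 degrees, less where a joint would pass 70% of its speed; a pose out of reach is approached as far as the arm can. A call with a gripper value outside its range is refused whole. The fingers move at their own pace and stop on an object; "grip_force" is the grip in N (left out, the last holds). Time passes only in rows, so rows that do not move let the fingers close. It gives the time, the measured TCP pose, the force and the opening at its end, in the units of the state.
- r.observe(): the state, without advancing time (a new reading comes with each control period).
- r.grab_frame(name): name is "side" or "top" or "wrist"; returns a dict with "frame" (400x640x3 uint8, red, green, blue), "range_z" (400x640 float32, m along the optical axis (not along the pixel's ray), 0 where there is no reading), "fx", "fy", "cx", "cy" (pixels), "view" (4x4, takes a point from world to camera coordinates). Camera axes: x right, y up, looking along -z (the intrinsics and any distortion apply to the point x, -y, -z); pixel columns grow to the right and rows downward; lengths in m; the calibration is good to about 2 mm. A picture is of the moment at which its call begins.
- r.finish_job(): hands the job in, once; it reports no verdict.
The state is a dict: "time": time; "joint_pos": joint angles; "qvel": joint speeds; "effort": joint torques, N m; "position": TCP position; "orientation": TCP orientation; "contact_force": force on the tool from outside, world axes, zero at the start; "torque": the same for the moment, N m; "grip_width": finger opening in m.
Only numpy, scipy, OpenCV 4.12 (cv2) and the standard library are available. Lean on these libraries where they do the work, as an engineer would, in place of code of your own. Each camera call takes 0.05 s, during which the arm holds its last target. There are 200 camera calls.

## Working session

There is one attempt and no reset: what is moved stays moved. The work goes in short steps, Python scripts to look and compute and a tool call to move; the robot and the scene stay as the last step left them, time stands still between calls to the robot, and variables do not carry over. Pictures are saved under pics/ and viewed, about 8 in all and at most 12, crops included, and the job is handed in when it is done.

Besides the shell and the picture viewer there is one more tool, called after "Request:" as name([rows], argument=value, ...), one row to a line, values as JSON. move_arm: Moves the arm, as the interface text tells. Its arguments: {"type":"object","properties":{"deltas":{"type":"array","items":{"type":"array","items":{"type":"number"}}},"grip_force":{"type":"number"}},"required":["deltas"]}

```bash
mkdir -p pics; cat > h.py <<'E'
import numpy as np, cv2
from station import r
def grab(n):
    f=r.grab_frame(n); np.savez(f'/tmp/{n}.npz',**{k:np.asarray(v) for k,v in f.items()}); return f
def load(n): return np.load(f'/tmp/{n}.npz')
def pix(f,u,v,w=2):
    z=f['range_z'][v-w:v+w+1,u-w:u+w+1]; z=np.median(z[z>0])
    c=np.array([(u-f['cx'])/f['fx']*z,-(v-f['cy'])/f['fy']*z,-z,1])
    return (np.linalg.inv(f['view'])@c)[:3]
def cloud(f):
    z=f['range_z'].astype(float); v,u=np.indices(z.shape)
    c=np.stack([(u-f['cx'])/f['fx']*z,-(v-f['cy'])/f['fy']*z,-z,np.ones_like(z)],-1)
    return (c@np.linalg.inv(f['view']).T)[...,:3]
def proj(f,p):
    c=f['view']@np.append(p,1); return c[0]/-c[2]*f['fx']+f['cx'], c[1]/c[2]*f['fy']+f['cy']
E
python3 - <<'E'
from h import *
for n in("top","side"):
    f=grab(n); cv2.imwrite(f'pics/{n}1.png',f['frame'][...,::-1])
    print(f.keys())
print(r.observe())
E
```

```text
dict_keys(['frame', 'range_z', 'fx', 'fy', 'cx', 'cy', 'view'])
dict_keys(['frame', 'range_z', 'fx', 'fy', 'cx', 'cy', 'view'])
{'time': 0.1, 'joint_pos': array([-1.54081076e+00,  2.59282141e-01,  1.53593843e+00, -7.00503615e-06,
        1.34799360e+00, -2.02770823e-01]), 'qvel': array([ 0.00064482, -0.00027636, -0.00308322,  0.00033402, -0.00098861,
       -0.0001358 ]), 'effort': array([ 3.06931914e-03, -4.46969140e+01, -2.91247201e+01, -1.48794102e-04,
        6.44800384e-03, -6.76048359e-06]), 'position': array([ 0.12688619, -0.53471987,  0.24456546]), 'orientation': array([ 2.09888692,  0.24706605, -2.09860566]), 'contact_force': array([ 0.18383076, -0.90888178, -0.30987853]), 'torque': array([ 0.00155135, -0.00301804,  0.01111032]), 'grip_width': 0.08527060997885116}
```

View pics/top1.png

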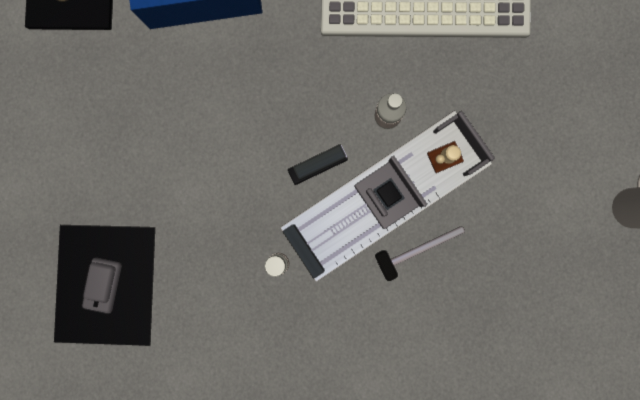

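View pics/side1.png

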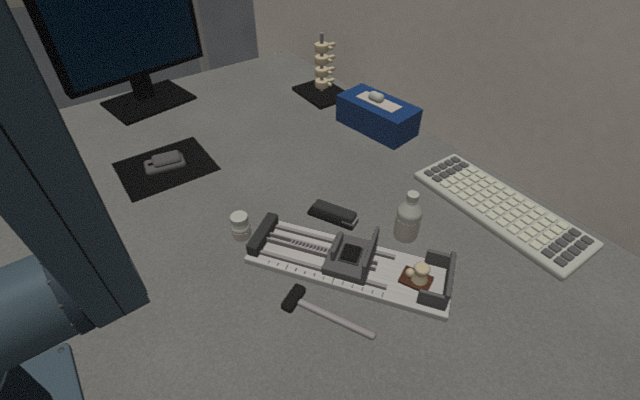

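The top view shows the gauge running from the heel cup at (475,140) to the end stop at (303,252). The button is at about (390,194), the ledge at (376,203) and the jar at (275,266). In the side view the button is at about (350,253).

```bash
cat > m.py <<'E'
from h import *
f=load("top"); P=cloud(f); Z=P[...,2]
for n,(u,v) in dict(button=(390,194),ledge=(377,203),toe=(407,181),stop=(303,252),deck=(378,190),cup=(476,137),jar=(275,266),hammer=(387,265),board=(330,255)).items(): print(n,pix(f,u,v,1).round(4))
m=np.zeros(Z.shape,bool); m[105:285,275:500]=1
def rect(lo,hi,box):
    u0,v0,u1,v1=box; k=np.zeros_like(m);k[v0:v1,u0:u1]=1
    q=P[k&(Z>lo)&(Z<hi)][:,:2].astype(np.float32)
    (c,s,a)=cv2.minAreaRect(q); print(len(q),np.round(c,4),np.round(s,4),round(a,2))
rect(.012,.024,(270,100,510,290))
rect(.043,.055,(275,220,330,285))
rect(.079,.09,(380,150,435,215))
rect(.066,.078,(362,180,390,220))
rect(.049,.056,(373,177,405,212))
E
python3 m.py; python3 - <<'E'
import cv2
i=cv2.imread('pics/top1.png')[100:290,270:510]
cv2.imwrite('pics/c1.png',cv2.resize(i,None,fx=3.2,fy=3.2,interpolation=cv2.INTER_CUBIC))
E
```

```text
button [ 0.6137 -0.0525  0.052 ]
ledge [ 0.5952 -0.0264  0.0722]
toe [ 0.6365 -0.0796  0.0827]
stop [0.499  0.111  0.0479]
deck [ 0.6208 -0.0295  0.0525]
cup [ 0.7227 -0.2084  0.0684]
jar [0.4724 0.1622 0.0621]
hammer [ 0.476  -0.0525  0.0205]
board [0.4928 0.0595 0.0246]
8649 [ 0.6001 -0.0302] [0.2932 0.4679] 31.57
787 [0.4916 0.125 ] [0.109  0.0602] 35.16
282 [ 0.6374 -0.0827] [0.1089 0.0088] 35.49
173 [ 0.5981 -0.0258] [0.0587 0.0101] 35.03
364 [ 0.6155 -0.0509] [0.0396 0.0708] 34.76
```

View pics/c1.png

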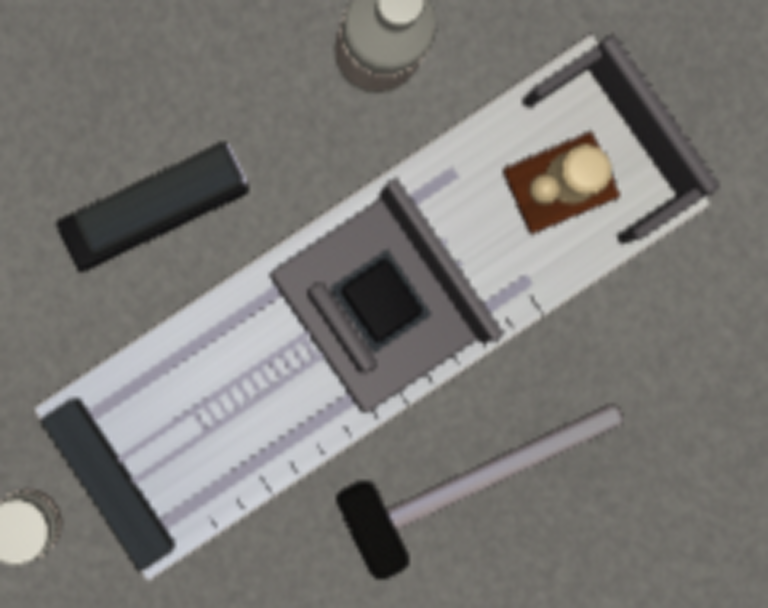

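The crop shows the button at (382,300), the ledge at (342,327) and the toe plate at (440,258). The path to the end stop at (107,484) is clear. Next I'll refine the gauge angle and travel, and work out the tool turn.

```bash
cat > m2.py <<'E'
from h import *
from scipy.spatial.transform import Rotation as R
f=load("top"); P=cloud(f); Z=P[...,2]
def sel(lo,hi,box):
    u0,v0,u1,v1=box; return P[v0:v1,u0:u1][(Z[v0:v1,u0:u1]>lo)&(Z[v0:v1,u0:u1]<hi)]
V=np.linalg.inv(f['view'])
def plane(u,v,z):
    d=V[:3,:3]@np.array([(u-f['cx'])/f['fx'],-(v-f['cy'])/f['fy'],-1]); o=V[:3,3]; return o+d*(z-o[2])/d[2]
c=[plane(270+u/3.2,100+v/3.2,.018) for u,v in((37,410),(150,577),(595,37),(712,205))]
for a,b in((2,0),(3,1),(0,1),(2,3)): d=c[b]-c[a]; print('edge',np.degrees(np.arctan2(d[1],d[0])).round(2),np.linalg.norm(d).round(4))
print('axis pts',((c[0]+c[1])/2).round(4),((c[2]+c[3])/2).round(4))
q=sel(.045,.052,(284,222,326,280)); q=q[(q[:,1]-.111)*.819-(q[:,0]-.499)*.575>-1]
# drop jar: along-gauge coordinate
for a in(34.5,35.0,35.5,36.0):
    t=np.radians(a); ex=np.array([np.cos(t),np.sin(t)]); ey=np.array([-ex[1],ex[0]])
    B=np.array([.615,-.0506]); s=(q[:,:2]-B)@ey; x=(q[:,:2]-B)@ex; k=(s<.225)&(abs(x)<.06)
    print(a,'stop s',np.percentile(s[k],[1,50,99]).round(4),'x',np.percentile(x[k],[1,99]).round(4))
o=r.observe(); M=R.from_rotvec(o['orientation']).as_matrix(); print(M.round(3))
for n in(1,2): print('tool axis',n,np.degrees(np.arctan2(M[1,n],M[0,n])))
E
python3 m2.py
```

```text
edge 125.07 0.4168
edge 124.85 0.415
edge -144.21 0.1246
edge -145.07 0.1261
axis pts [0.4924 0.1208 0.018 ] [ 0.7307 -0.22    0.018 ]
34.5 stop s [0.1849 0.1974 0.21  ] x [-0.0552  0.0512]
35.0 stop s [0.1852 0.1975 0.21  ] x [-0.0535  0.0529]
35.5 stop s [0.1851 0.1974 0.2102] x [-0.0518  0.0547]
36.0 stop s [0.185  0.1974 0.2102] x [-0.05    0.0563]
[[-0.     0.231 -0.973]
 [ 0.002 -0.973 -0.231]
 [-1.    -0.002 -0.   ]]
tool axis 1 -76.66393743882242
tool axis 2 -166.6639665719101
```

Request:
move_arm([
  [3.2, 3.3, 0, 0, 0, 0.13, 0],
  [3.2, 3.3, 0, 0, 0, 0.13, 0],
  [3.2, 3.3, 0, 0, 0, 0.13, 0],
  [3.2, 3.3, 0, 0, 0, 0.13, 0],
  [3.2, 3.3, 0, 0, 0, 0.13, 0],
], grip_force=60)

```text
time: 0.72
position: [0.2881, -0.366, 0.2418]
orientation: [1.687, 0.817, -1.688]
contact_force: [1.0, -0.4, -0.0]
grip_width: -0.0002
```

Request:
move_arm([
  [3.2, 3.3, 0, 0, 0, 0.13, 0],
  [3.2, 3.3, 0, 0, 0, 0.13, 0],
  [3.2, 3.3, 0, 0, 0, 0.13, 0],
  [3.2, 3.3, 0, 0, 0, 0.13, 0],
  [3.2, 3.3, 0, 0, 0, 0.13, 0],
])

```text
time: 1.35
position: [0.4518, -0.1941, 0.2405]
orientation: [1.21, 1.215, -1.215]
contact_force: [0.5, -0.7, 0.0]
grip_width: 0.0002
```

Request:
move_arm([
  [3.2, 3.3, -1, 0, 0, 0.13, 0],
  [3.2, 3.3, -1, 0, 0, 0.13, 0],
  [3.2, 3.3, -1, 0, 0, 0.13, 0],
  [3.2, 3.3, -1, 0, 0, 0.13, 0],
  [2, 2, -1, 0, 0, 0.13, 0],
])

```text
time: 1.98
position: [0.6044, -0.0349, 0.188]
orientation: [0.699, 1.461, -0.707]
contact_force: [0.6, -0.2, 0.6]
grip_width: -0.0
```

```bash
cat > s.py <<'E'
from h import *
from scipy.spatial.transform import Rotation as R
o=r.observe(); M=R.from_rotvec(o['orientation']).as_matrix(); t=np.radians(35.1)
ex=np.array([np.cos(t),np.sin(t),0]);ey=np.array([-ex[1],ex[0],0])
tip=o['position']+.014*M[:,0]; d=tip-[.615,-.0506,0]
print('t',o['time'],'pos',o['position'].round(4),'tip rel x,y,z',(d@ex).round(4),(d@ey).round(4),tip[2].round(4),'yaw',np.degrees(np.arctan2(M[1,1],M[0,1])).round(2),'tiltaxis',M[:,0].round(4),'F',o['contact_force'].round(2),'grip',o['grip_width'])
E
python3 s.py
```

```text
t 1.975 pos [ 0.6044 -0.0349  0.188 ] tip rel x,y,z 0.0002 0.019 0.174 yaw 38.45 tiltaxis [-0.0079 -0.0019 -1.    ] F [ 0.56 -0.2   0.62] grip -2.251742408207088e-05
```

Request:
move_arm([
  [0.5, -0.7, -2, 0.002, -0.008, -0.058, 0],
  [0, 0, -3, 0, 0, 0, 0],
  [0, 0, -2.5, 0, 0, 0, 0],
  [0, 0, -1.5, 0, 0, 0, 0],
  [0, 0, 0, 0, 0, 0, 0],
])

```text
time: 2.6
position: [0.6094, -0.0385, 0.0921]
orientation: [0.744, 1.445, -0.744]
contact_force: [-0.5, 0.4, 0.1]
grip_width: 0.0001
```

```bash
python3 s.py; python3 - <<'E'
from h import *
f=grab("side"); i=f['frame'][190:320,230:470,::-1]
g=grab("wrist")['frame'][...,::-1]
a=cv2.resize(i,(640,347),interpolation=cv2.INTER_CUBIC); b=cv2.resize(g[50:350],(528,248))
cv2.imwrite('pics/s2.png',np.vstack([a,cv2.copyMakeBorder(b,0,0,0,112,0)]))
E
```

```text
t 2.6 pos [ 0.6094 -0.0385  0.0921] tip rel x,y,z 0.0024 0.0131 0.0781 yaw 35.39 tiltaxis [-0.0044  0.002  -1.    ] F [-0.54  0.37  0.13] grip 8.288717413642146e-05
```

View pics/s2.png

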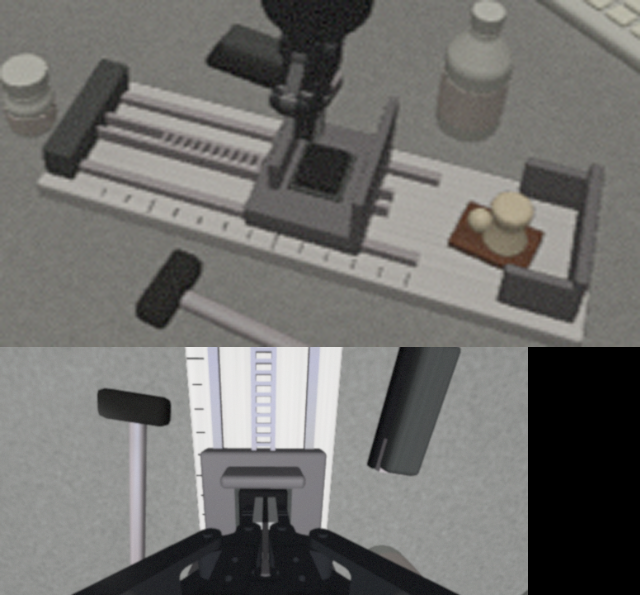

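The side view (top half) shows the closed tips just above the button on its ledge side, at about (305,130). The wrist view shows the fingers centred over the button at (263,505), with the ledge ahead of them at (263,477). I'll back off 4 mm from the ledge, then lower.

Request:
move_arm([
  [0.1, -0.45, 0, 0, 0, -0.005, 0],
  [0, 0, -1.0, 0, 0, 0, 0],
  [0, 0, -0.9, 0, 0, 0, 0],
  [0, 0, 0, 0, 0, 0, 0],
])

```text
time: 3.2
position: [0.6132, -0.0444, 0.0763]
orientation: [0.749, 1.435, -0.746]
contact_force: [-0.7, -0.2, 0.7]
grip_width: 0.0
```

```bash
python3 s.py
```

```text
t 3.2 pos [ 0.6132 -0.0444  0.0763] tip rel x,y,z 0.0022 0.0061 0.0623 yaw 35.06 tiltaxis [ 3.6e-03 -1.0e-04 -1.0e+00] F [-0.68 -0.22  0.7 ] grip 3.632364810551108e-05
```

Request:
move_arm([
  [-0.2, 0.1, -0.6, 0, 0, 0, 0],
  [0, 0, -0.3, 0, 0, 0, 0],
  [0, 0, -0.2, 0, 0, 0, 0],
])

```text
time: 3.58
position: [0.6113, -0.0432, 0.065]
orientation: [0.749, 1.435, -0.746]
contact_force: [-1.6, 0.3, 6.2]
grip_width: -0.0001
```

```bash
python3 s.py
```

```text
t 3.575 pos [ 0.6113 -0.0432  0.065 ] tip rel x,y,z 0.0013 0.0082 0.051 yaw 35.08 tiltaxis [ 4.1e-03 -2.0e-04 -1.0e+00] F [-1.63  0.27  6.22] grip -0.000131766733899482
```

Request:
move_arm([
  [0, 0, -0.25, 0, 0, 0, 0],
  [0, 0, -0.25, 0, 0, 0, 0],
  [0, 0, -0.2, 0, 0, 0, 0],
])

```text
time: 3.95
position: [0.6115, -0.0434, 0.0604]
orientation: [0.748, 1.433, -0.745]
contact_force: [-2.9, 0.0, 7.7]
grip_width: 0.0001
```

```bash
python3 s.py
```

```text
t 3.95 pos [ 0.6115 -0.0434  0.0604] tip rel x,y,z 0.0014 0.0078 0.0464 yaw 35.11 tiltaxis [ 0.0054 -0.0012 -1.    ] F [-2.86  0.03  7.66] grip 0.0001137533081208964
```

Request:
move_arm([
  [-0.05, 0, -0.25, 0, -0.004, 0, 0],
  [0, 0, -0.2, 0, 0, 0, 0],
])

```text
time: 4.2
position: [0.6121, -0.044, 0.059]
orientation: [0.748, 1.426, -0.743]
contact_force: [-4.3, -1.5, 15.7]
grip_width: 0.0003
```

```bash
python3 s.py
```

```text
t 4.2 pos [ 0.6121 -0.044   0.059 ] tip rel x,y,z 0.0015 0.007 0.045 yaw 35.14 tiltaxis [ 0.0126 -0.0028 -0.9999] F [-4.26 -1.49 15.68] grip 0.00034717442983602377
```

Request:
move_arm([
  [-0.15, 0.2, -0.12, 0, 0.006, 0, 0],
  [-0.2, 0.29, -0.12, 0, 0.003, 0, 0],
  [-0.2, 0.29, -0.12, 0, 0, 0, 0],
])

```text
time: 4.58
position: [0.6093, -0.0399, 0.0603]
orientation: [0.742, 1.425, -0.748]
contact_force: [-1.1, -4.3, 7.7]
grip_width: 0.0002
```

```bash
python3 s.py
```

```text
t 4.575 pos [ 0.6093 -0.0399  0.0603] tip rel x,y,z 0.0015 0.0119 0.0463 yaw 35.17 tiltaxis [ 0.0109 -0.0097 -0.9999] F [-1.14 -4.31  7.67] grip 0.00021416350796442946
```

Request:
move_arm([
  [-0.2, 0.29, -0.2, 0.004, 0.005, 0, 0],
  [-0.2, 0.29, -0.2, 0.004, 0.005, 0, 0],
  [-0.2, 0.29, -0.2, 0.004, 0.005, 0, 0],
])

```text
time: 4.95
position: [0.6057, -0.0347, 0.059]
orientation: [0.743, 1.435, -0.747]
contact_force: [-1.8, -2.7, 11.1]
grip_width: -0.0002
```

```bash
python3 s.py
```

```text
t 4.95 pos [ 0.6057 -0.0347  0.059 ] tip rel x,y,z 0.0015 0.0183 0.045 yaw 35.21 tiltaxis [ 0.0026 -0.004  -1.    ] F [-1.81 -2.68 11.15] grip -0.0001804131297381292
```

Request:
move_arm([
  [-0.23, 0.33, -0.19, 0.002, 0.003, 0, 0],
  [-0.26, 0.37, -0.19, 0.002, 0.003, 0, 0],
  [-0.29, 0.41, -0.19, 0.002, 0.003, 0, 0],
  [-0.29, 0.41, -0.19, 0.002, 0.003, 0, 0],
  [-0.29, 0.41, -0.19, 0.002, 0.003, 0, 0],
])

```text
time: 5.58
position: [0.5972, -0.0225, 0.059]
orientation: [0.74, 1.435, -0.749]
contact_force: [-3.6, -3.0, 10.0]
grip_width: -0.0002
```

```bash
python3 s.py; cat > look.py <<'E'
from h import *
import sys
a=grab("side")['frame'][190:320,230:470,::-1]; g=grab("wrist")['frame'][...,::-1]
a=cv2.resize(a,(640,347),interpolation=cv2.INTER_CUBIC); b=cv2.resize(g[50:350],(528,248))
cv2.imwrite(sys.argv[1],np.vstack([a,cv2.copyMakeBorder(b,0,0,0,112,0)]))
E
python3 look.py pics/s3.png
```

```text
t 5.575 pos [ 0.5972 -0.0225  0.059 ] tip rel x,y,z 0.0015 0.0332 0.045 yaw 35.26 tiltaxis [ 0.0015 -0.0067 -1.    ] F [-3.64 -2.98 10.04] grip -0.00018785975683666776
```

View pics/s3.png

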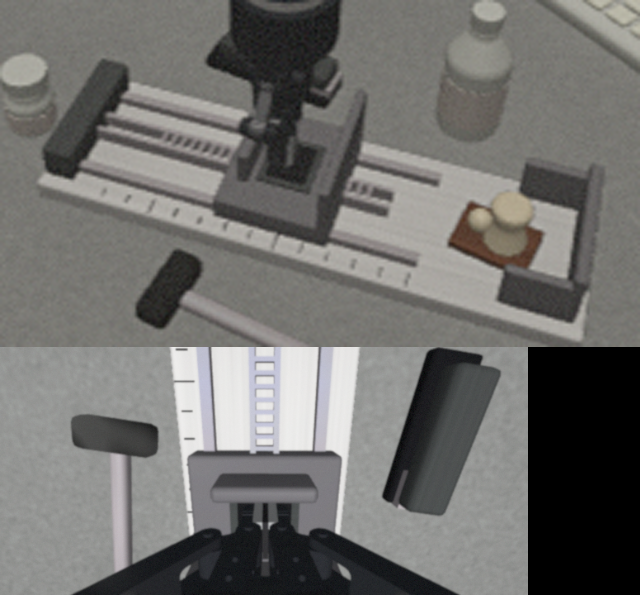

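The slide has moved: its near corner went from (247,210) to (215,210). The button is held down (tip at 45 mm) and the bystanders haven't moved. Continuing.

Request:
move_arm([
  [-0.29, 0.41, -0.2, 0.003, 0.003, 0, 0],
  [-0.34, 0.48, -0.2, 0.003, 0.002, 0, 0],
  [-0.37, 0.53, -0.2, 0.003, 0.002, 0, 0],
  [-0.37, 0.53, -0.2, 0.003, 0.002, 0, 0],
  [-0.37, 0.53, -0.2, 0.003, 0.002, 0, 0],
])

```text
time: 6.3
position: [0.5845, -0.0045, 0.059]
orientation: [0.742, 1.434, -0.745]
contact_force: [-2.8, -4.8, 11.0]
grip_width: 0.0001
```

```bash
python3 s.py
```

```text
t 6.3 pos [ 0.5845 -0.0045  0.059 ] tip rel x,y,z 0.0016 0.0552 0.045 yaw 35.34 tiltaxis [ 0.0041 -0.0042 -1.    ] F [-2.77 -4.8  11.04] grip 0.00014080241615182997
```

Request:
move_arm([
  [-0.37, 0.53, -0.2, 0.003, 0.003, 0, 0],
  [-0.37, 0.53, -0.2, 0.003, 0.003, 0, 0],
  [-0.37, 0.53, -0.2, 0.003, 0.003, 0, 0],
  [-0.37, 0.53, -0.2, 0.003, 0.003, 0, 0],
  [-0.37, 0.53, -0.2, 0.003, 0.003, 0, 0],
])

```text
time: 6.92
position: [0.5706, 0.0153, 0.059]
orientation: [0.742, 1.437, -0.743]
contact_force: [-4.3, -4.6, 12.5]
grip_width: 0.0003
```

```bash
python3 s.py
```

```text
t 6.925 pos [0.5706 0.0153 0.059 ] tip rel x,y,z 0.0015 0.0794 0.045 yaw 35.45 tiltaxis [ 0.0026 -0.0017 -1.    ] F [-4.29 -4.56 12.51] grip 0.0002859181886744361
```

Request:
move_arm([
  [-0.37, 0.53, -0.2, 0.002, 0.003, 0, 0],
  [-0.37, 0.53, -0.2, 0.002, 0.003, 0, 0],
  [-0.37, 0.53, -0.2, 0.002, 0.003, 0, 0],
  [-0.37, 0.53, -0.2, 0.002, 0.003, 0, 0],
  [-0.37, 0.53, -0.2, 0.002, 0.003, 0, 0],
])

```text
time: 7.55
position: [0.5565, 0.0354, 0.059]
orientation: [0.738, 1.438, -0.743]
contact_force: [-3.9, -4.8, 13.5]
grip_width: 0.0003
```

```bash
python3 s.py
```

```text
t 7.55 pos [0.5565 0.0354 0.059 ] tip rel x,y,z 0.0015 0.104 0.045 yaw 35.55 tiltaxis [ 5.0e-04 -3.8e-03 -1.0e+00] F [-3.91 -4.84 13.51] grip 0.00025750494575716223
```

Request:
move_arm([
  [-0.37, 0.53, -0.19, 0.003, 0.002, 0, 0],
  [-0.37, 0.53, -0.19, 0.003, 0.002, -0.003, 0],
  [-0.34, 0.48, -0.19, 0.003, 0.002, -0.003, 0],
  [-0.29, 0.41, -0.19, 0.003, 0.002, 0, 0],
  [-0.25, 0.36, -0.19, 0.003, 0.002, 0, 0],
])

```text
time: 8.18
position: [0.5442, 0.0528, 0.0589]
orientation: [0.745, 1.438, -0.743]
contact_force: [-3.4, -5.3, 13.2]
grip_width: 0.0001
```

```bash
python3 s.py; python3 look.py pics/s4.png
```

```text
t 8.175 pos [0.5442 0.0528 0.0589] tip rel x,y,z 0.0015 0.1253 0.0449 yaw 35.35 tiltaxis [ 2.3e-03  2.0e-04 -1.0e+00] F [-3.42 -5.29 13.21] grip 7.312579087943565e-05
```

View pics/s4.png

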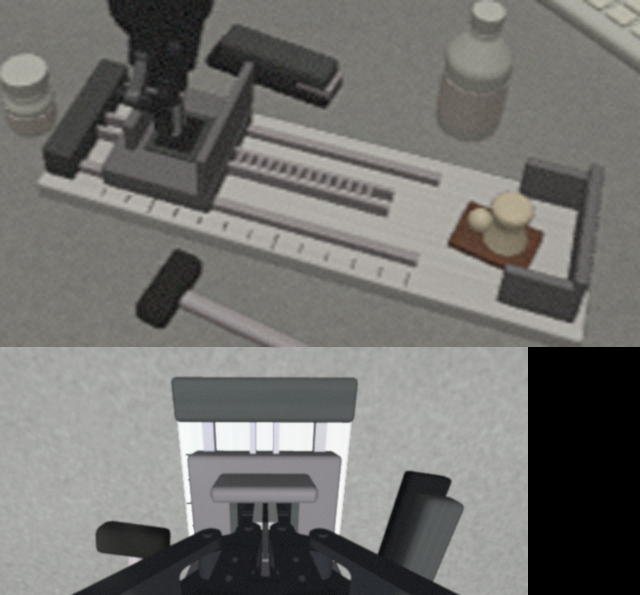

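The side view shows the slide about 20 mm short of the end stop, with its corner at (105,165) and the stop face at about (85,165). The tips still sit on the button, in the same place relative to the ledge. I'll slow down for the final approach.

Request:
move_arm([
  [-0.23, 0.33, -0.19, 0.002, 0.002, 0, 0],
  [-0.23, 0.33, -0.19, 0.002, 0.002, 0, 0],
  [-0.23, 0.33, -0.19, 0.002, 0.002, 0, 0],
  [-0.2, 0.29, -0.19, 0.002, 0.002, 0, 0],
  [-0.2, 0.29, -0.19, 0.002, 0.002, 0, 0],
])

```text
time: 8.9
position: [0.537, 0.0629, 0.059]
orientation: [0.743, 1.437, -0.74]
contact_force: [-4.4, -4.9, 13.3]
grip_width: 0.0
```

```bash
python3 s.py
```

```text
t 8.9 pos [0.537  0.0629 0.059 ] tip rel x,y,z 0.0015 0.1377 0.045 yaw 35.5 tiltaxis [ 3.3e-03 -1.0e-04 -1.0e+00] F [-4.36 -4.95 13.33] grip 5.544989138110008e-06
```

Request:
move_arm([
  [-0.19, 0.27, -0.19, 0.002, 0.002, 0, 0],
  [-0.19, 0.27, -0.19, 0.002, 0.002, 0, 0],
  [-0.19, 0.27, -0.19, 0.002, 0.002, 0, 0],
])

```text
time: 9.28
position: [0.5337, 0.0677, 0.0589]
orientation: [0.742, 1.437, -0.739]
contact_force: [-4.9, -4.4, 13.2]
grip_width: -0.0001
```

```bash
python3 s.py
```

```text
t 9.275 pos [0.5337 0.0677 0.0589] tip rel x,y,z 0.0015 0.1435 0.0449 yaw 35.59 tiltaxis [ 4.1e-03 -3.0e-04 -1.0e+00] F [-4.86 -4.4  13.21] grip -5.1030434527842355e-05
```

Request:
move_arm([
  [-0.17, 0.25, -0.19, 0.002, 0.002, -0.002, 0],
  [-0.17, 0.25, -0.19, 0.002, 0.003, -0.002, 0],
  [-0.17, 0.25, -0.19, 0.002, 0.003, 0, 0],
])

```text
time: 9.65
position: [0.5319, 0.071, 0.059]
orientation: [0.742, 1.435, -0.741]
contact_force: [-0.2, -8.1, 9.7]
grip_width: 0.0002
```

```bash
python3 s.py
```

```text
t 9.65 pos [0.5319 0.071  0.059 ] tip rel x,y,z 0.002 0.1472 0.045 yaw 35.47 tiltaxis [ 0.0048 -0.0019 -1.    ] F [-0.2  -8.09  9.74] grip 0.0001557866216262127
```

Request:
move_arm([
  [-0.17, 0.25, -0.2, 0.002, 0.003, 0, 0],
  [-0.17, 0.25, -0.2, 0.002, 0.003, 0, 0],
  [-0.17, 0.25, -0.2, 0.002, 0.003, 0, 0],
])

```text
time: 10.02
position: [0.532, 0.0719, 0.0589]
orientation: [0.737, 1.431, -0.741]
contact_force: [-1.8, -9.3, 11.8]
grip_width: -0.0
```

```bash
python3 s.py; python3 look.py pics/s5.png
```

```text
t 10.025 pos [0.532  0.0719 0.0589] tip rel x,y,z 0.0025 0.1478 0.0449 yaw 35.63 tiltaxis [ 0.0077 -0.0071 -0.9999] F [-1.76 -9.27 11.76] grip -3.1770756082313046e-05
```

View pics/s5.png

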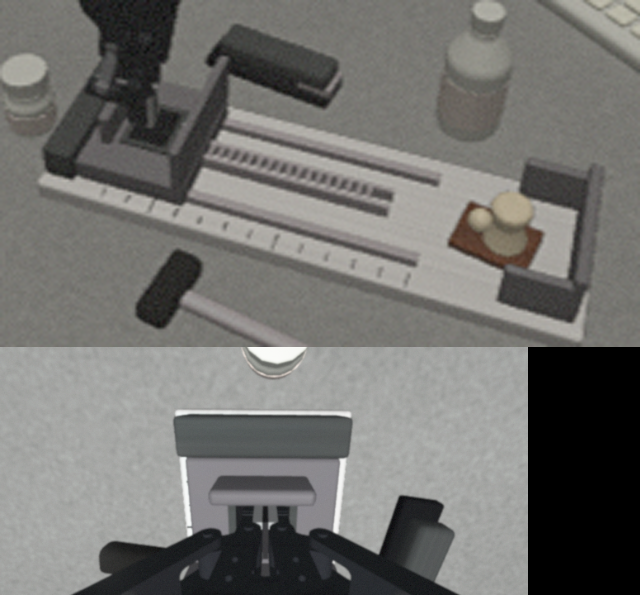

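The slide deck now meets the end stop with no visible gap (wrist view at (263,458)). The advance has stopped, with a steady 7–8 N along the push. Releasing straight up.

Request:
move_arm([
  [-0.06, 0.08, 0.2, 0, 0, 0, 0],
  [0, 0, 0.5, 0, 0, 0, 0],
  [0, 0, 1, 0, 0, 0, 0],
  [0, 0, 2, 0, 0, 0, 0],
  [0, 0, 3, 0, 0, 0, 0],
])

```text
time: 10.75
position: [0.5309, 0.0717, 0.1281]
orientation: [0.736, 1.432, -0.743]
contact_force: [0.9, 0.7, 0.3]
grip_width: -0.0003
```

Request:
move_arm([
  [0, 0, 4, 0, 0, 0, 0],
  [0, 0, 4, 0, 0, 0, 0],
  [-1, -4, 3, 0, 0, 0, 0],
  [-2, -5, 1, 0, 0, 0, 0],
  [-2, -5, 0, 0, 0, 0, 0],
])

```text
time: 11.38
position: [0.4818, -0.0682, 0.2566]
orientation: [0.73, 1.426, -0.734]
contact_force: [0.5, 0.2, 0.1]
grip_width: 0.0
```

Request:
move_arm([
  [-1, -6, 0, 0, 0, 0, 0],
  [-1, -6, 0, 0, 0, 0, 0],
  [-1, -6, 0, 0, 0, 0, 0],
  [0, -2, 0, 0, 0, 0, 0],
  [0, 0, 0, 0, 0, 0, 0],
])

```text
time: 12.0
position: [0.449, -0.2761, 0.2592]
orientation: [0.733, 1.42, -0.735]
contact_force: [1.0, 0.4, -0.4]
grip_width: 0.0002
```

```bash
python3 s.py; python3 - <<'E'
from h import *
f=grab("top"); i=f['frame'][100:290,260:510,::-1]
cv2.imwrite('pics/t6.png',cv2.resize(i,None,fx=3,fy=3,interpolation=cv2.INTER_CUBIC))
P=cloud(f); t=np.radians(35.1); ex=np.array([np.cos(t),np.sin(t)]);ey=np.array([-ex[1],ex[0]])
D=P[...,:2]-[.615,-.0506]; x=D@ex; s=D@ey; Z=P[...,2]
for lo,hi,w in((.079,.09,.05),(.066,.078,.028),(.0495,.0545,.014),(.0455,.0500,.05)):
    k=(Z>lo)&(Z<hi)&(abs(x)<w)&(s>.05)&(s<.212); print(lo,k.sum(),np.percentile(s[k],[1,50,99]).round(4),np.median(Z[k]).round(4))
E
```

```text
t 12.0 pos [ 0.449  -0.2761  0.2592] tip rel x,y,z -0.2653 -0.0894 0.2452 yaw 35.92 tiltaxis [ 0.0187 -0.0115 -0.9998] F [ 1.01  0.42 -0.38] grip 0.0001626001868534798
0.079 237 [0.0948 0.0988 0.1025] 0.085
0.066 160 [0.1382 0.1675 0.1725] 0.0718
0.0495 277 [0.1218 0.1408 0.207 ] 0.0517
0.0455 697 [0.1176 0.1952 0.2102] 0.0481
```

View pics/t6.png

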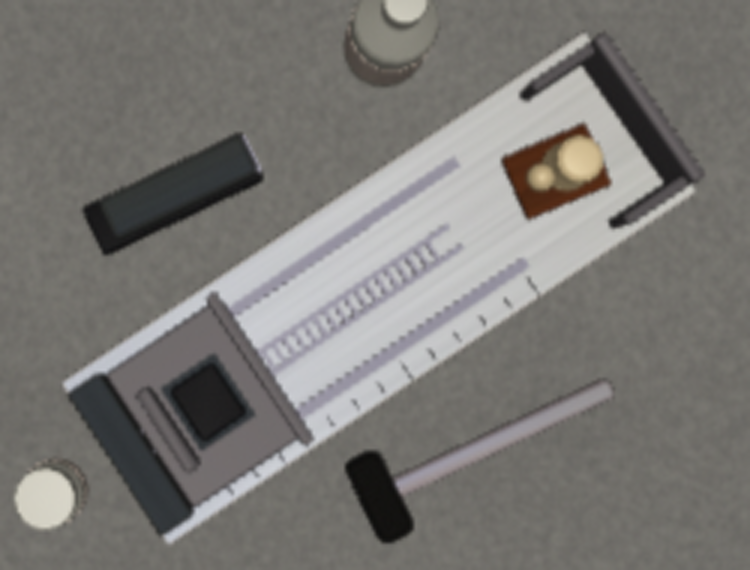

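The slide sits flush against the stop (deck edge to stop face about (145,455)), the button is up, and the bystanders are where they were. The button centre is 47 mm from the stop face, which is the value for fully home.

```bash
python3 -c "
from station import r
print(r.finish_job())"
```

```text
the job is handed in; nothing more can be done
None
```

The gauge is open: the slide is against the end stop, the lock button is back up, and the arm is clear. I handed the job in at about 12 s.

- **Push:** I pressed the button fully down with closed fingertips and pushed the slide about 138 mm at up to about 40 mm/s. It slowed to about 15 mm/s before the stop.
- **Button held down:** the fingertips stayed at the bottomed height (45 mm) at every check except one. Right at the start of the push they rose briefly to about 46 mm, about 5.7 mm of press, still well past the 4 mm release point.
- **Forces:** the highest reading was about 16 N pressing down. At the stop the push was steady at about 7–8 N, with no further movement.
- **Final position:** in the last top view the button centre is 46.8–47.4 mm from the stop face, against 47 mm for fully home. That is within the 2 mm camera accuracy.
- **Button and surroundings:** the button top reads 51.7 mm, so it is up. The bone model, hammer, bottle, stapler and jar look unmoved in the pictures, though I did not measure them.
- **Disagreement:** friction on the button seems to have carried the slide, and I could not confirm that the fingertips ever touched the ledge.

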